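# Hang the glass door back on the spice cupboard

## Task

Take the little glass door out of the drying rack, hang it back on the two pins of the white spice cupboard so that both hinge eyes are fully down, then let go and swing the door shut. It is glass on screwed-on hinges, so feel for the pins and lower it gently, without forcing, dropping or banging it, and leave the other things on the counter alone.

Things in the scene. Friction and masses are not known exactly. Their poses are not given: they have to be found in the camera images.
- door: small glazed door: white wooden frame, glass pane, 198 wide (y), 220 high, 15 thick (x), 0.34-0.55 kg. Origin: middle of its underside. Front is -x, with a 20 mm knob sticking out 21 mm at mid height by the free -y edge; two steel eyes at the +y hinge edge. Starts upright in an outer slot of the rack, underside 20 mm above the counter, hinge edge towards the cupboard. Opens clockwise from above.
- eye (a point): centre of the lower end of the door's lower eye (door frame x 0, y 112, z 35 mm). An eye is an upright tube, outside 18, bore 10.5, 20 long; the upper eye's lower end is 130 mm above this point on the same axis. Fit on the pins: 0.75 mm play all round, all rigid. Hung, the eyes rest on the pins' shoulders and the door stays at the angle where it is left.
- grip (a point): middle of the door's top edge (door frame x 0, y 0, z 220 mm), above the solid top rail, 34 mm tall and 15 thick: the place to take it from above. When hung it is 260 mm above the counter, 112 mm from the pin axis.
- cupboard: white counter-top spice cupboard, fixed, 200 wide (y), 130 deep (x), 282 high; open front faces its -x, hinge pins at the front on its +y side. Origin: middle of its underside. Top board (z 267-282) overhangs the front by 15 mm, 7 mm above the hung door, so the door goes on only while open. Shut: door and cupboard axes parallel; 90 degrees open: door yaw = cupboard yaw - 90 degrees.
- hinge (a point): NOMINAL point on the pin axis at the lower shoulder (cupboard x -77.5, y 112, z 75 mm). The strip with both pins is screwed on through sideways slots: the true axis is fixed up to 7 mm either way along cupboard y. Pins: 9 thick, 24 long, flat ends; ends 99 and 229 mm, shoulders (18 wide) 75 and 205 mm above the counter. Come in sideways, eyes just above the pin ends.
- buffer (a point): middle between two rubber buffers (z 70 and 230) on the cupboard's front, at the height 150, cupboard x -70, y -86: the back of the shut door rests there, its outer face 15 mm farther out at x -85.
- rack: wooden drying rack, fixed, 200 (x) by 138 (y), origin: middle of its underside; three slots 60 mm apart in x (-60, 0, +60), each running along y between dowels 20 mm apart whose tops are 80 mm above the counter; rails 20 mm high.
- board: wooden cheese board, 190 wide, 125 high, 15 thick, standing in the other outer slot of the rack (top 145 mm above the counter). Origin: middle of its underside. Leave alone.
- cup: small white cup without a handle, 70 across, 70 high, origin under it. Leave alone.
- bowl: blue bowl, 130 across, 55 high, origin under it. Leave alone.
- jar: amber jar with a metal lid, 60 across, 95 high, origin under it. Leave alone.
- oil: green oil bottle, 64 across, 200 high, origin under it. Leave alone.
- tin: round tin, 74 across, 105 high, origin under it. Leave alone.
- driver: screwdriver lying on the counter, 190 long along its x. Leave alone.
Things that resemble listed ones, but are neither listed nor needed, are in the scene too. Leave any green or orange look-alike of the door alone.

How it is judged (in metres and radians):
On the way:
1. the door hangs on the cupboard, still open (more than 30 degrees), both eyes down on their pins (x of eye in the frame of cupboard between -0.0815 and -0.0735 m and y of eye in the frame of cupboard between 0.103 and 0.121 m and z of eye in the frame of cupboard between 0.071 and 0.079 m and angle between door's own z axis and vertical below 0.04 rad and angle between the x axis of door and the x axis of cupboard, either way round above 0.5 rad), for 0.3 s.
At the end, for the whole second after the job is handed in: The door hangs with both eyes down on their shoulders (eye within 4 mm of its seat in height and x, 9 mm in y, in the cupboard frame), upright within 0.04 rad, shut to within 0.06 rad (12 mm at the free edge), still and let go; the other things not moved over 20 mm (x of eye in the frame of cupboard between -0.0815 and -0.0735 m and y of eye in the frame of cupboard between 0.103 and 0.121 m and z of eye in the frame of cupboard between 0.071 and 0.079 m and angle between door's own z axis and vertical below 0.04 rad and angle between the x axis of door and the x axis of cupboard, either way round below 0.06 rad and linear speed of door below 0.02 m/s); the robot touches nothing.
It fails at once if the door is pressed or banged against the cupboard or its pins with more than 35 N (contact force between door and cupboard above 35 N).
It fails at once if another thing on the counter or in the rack is moved more than 20 mm (distance of any of board, cup, bowl, jar, oil, tin, driver from where it was at the start of the episode above 0.02 m).
It also fails if it takes over 72 s, if anything falls off the work surface, if the arm or the gripper's body presses on something with over 40 N, if the wrist force passes 120 N, or if a joint passes its speed limit or range.

## Robot

A 7-joint arm with a two-finger parallel gripper is mounted at the origin on the work surface. World frame = base frame: x ahead of the robot, y to its left, z up, the work surface at z = 0. Lengths are in mm, angles in rad, forces in N, time in s.
With the tool pointing down it reaches from about 400 to 875 mm from the base axis. Payload 4.4 kg.
Tool frame: the origin (TCP) lies midway between the tips of the shut fingers; the grasp point (between the pads) lies 19 mm behind it; z points along the fingers, y is the line along which they close (so a half turn about z gives the same grasp; the last joint's range is limited). The gripper opens to 85 mm and grips with 20 to 120 N. Pads are 22 mm wide; open, the fingers measure 114 mm over their backs; the gripper's body (76 mm by 85 mm) begins 54 mm behind the grasp point. The pads swing forward as they close: fully open they stand 13 mm farther back than shut.
Start: joints at [1.202, 0.628, 0.038, 1.517, -0.027, 0.996, -0.02], TCP at [193.854, -620.434, 231.313] pointing down, gripper open.
Joint ranges: [-3.06, 3.06], [-0.37, 2.12], [-1.25, 1.32], [0.18, 2.47], [-1.1, 4.24], [0.23, 1.98], [-2.94, 2.94]. Speed limits (rad/s): [2.57, 2.57, 3.14, 3.14, 3.14, 3.14, 3.14].

## Interface

Orientations are given as [roll, pitch, yaw] about the fixed x, y, z axes, in that order (R = Rz(yaw) Ry(pitch) Rx(roll)).
In Python, from cell import telemetry, eyes, ctrl, finder gives the robot as it stands.
- The arm moves only by the tool move_arm, never from a script. Its argument "steps" is a list of rows, each a list of 7 numbers: the turn, a rotation vector about the world's x, y, z in degrees, then the shift along the world's x, y, z in m, then the finger opening in m, from 0 to 0.0854. A call has 1 to 5 rows; each row shifts and turns the commanded pose from where the row before left it; what a row does not reach is not made up. A row lasts 1/10 s, in which the tool goes at most 50 mm and 8.59 degrees, less where a joint would pass 70% of its speed; a pose out of reach is approached as far as the arm can. A call with a gripper value outside its range is refused whole. The fingers move at their own pace and stop on an object; the grip force is fixed at half the most. Time passes only in rows, so rows that do not move let the fingers close. It gives the time, the measured TCP pose, the force, the opening and the grip force at its end, in the units of the state.
- telemetry.read_state(): the state, without advancing time (a new reading comes with each control period).
- eyes.get_image(name): name is "scene" or "top"; returns (picture, depth): 420x560x3 uint8, blue, green, red; 420x560 float32, mm along the optical axis (not along the pixel's ray), 0 where there is no reading.
- eyes.calibration(name): a dict with "fx", "fy", "cx", "cy" (pixels), "distortion" ([k1, k2, p1, p2, k3] as OpenCV has them; the pictures are not rectified), "position" and "attitude" of the camera in the world. Camera axes: x right, y down, z forward; pixel columns grow to the right and rows downward; lengths in mm; the calibration is good to about 2 mm. A picture is of the moment at which its call begins. calibration takes no time and is no camera call.
- ctrl.finish_job(): hands the job in; it is judged then, once.
Trained networks look in the newest picture that a camera, given by its name, has taken for a name from the list of things; names that differ only in an ending like _2 or _b are one class to them, and where a whole thing is asked for, a point or a joint stands for the part that bears it (a point fixed in the world has none). Each returns a list of dicts, best first, with "confidence" (0 to 1); they miss things now and then, are a little off and sometimes report something else, mostly with a low value. They report only what shows in the picture. A call takes as long as a camera call. They do not tell look-alikes from the thing itself.
- finder.boxes_of(camera, name): "location" ([x, y, z] in mm, in the coordinates of the camera as it stood for that picture, good to about 4 mm: the middle of the surface that is visible of it).
- finder.cut_out(camera, name): "mask" (420x560 bool, what is visible of it).
- finder.pinpoint(camera, name): "location" ([x, y, z] in mm, in the coordinates of the camera as it stood for that picture, good to about 4 mm: a listed point, or the origin of a listed thing).
The state is a dict: "clock": time; "qpos": joint angles; "qd": joint speeds; "tau": joint torques, N m; "eef_pos": TCP position; "tool_rot": TCP orientation; "force": force on the tool from outside, world axes, zero at the start; "torque": the same for the moment, N m; "width": finger opening in mm; "gripper_force": force on a finger pad.
Only numpy, scipy, OpenCV 4.12 (cv2) and the standard library are available. Lean on these libraries where they do the work, as an engineer would, in place of code of your own. Each camera call takes 0.05 s, during which the arm holds its last target. There are 200 camera calls.

## Working session

There is one attempt and no reset: what is moved stays moved. The work goes in short steps, Python scripts to look and compute and a tool call to move; the robot and the scene stay as the last step left them, time stands still between calls to the robot, and variables do not carry over. Pictures are saved under pics/ and viewed, at most 10 in all, crops included, and the job is handed in when it is done.

Besides the shell and the picture viewer there is one more tool, called after "Call:" as name(argument=value, ...), one argument or row to a line, values as JSON. move_arm: Moves the arm, as the interface text tells. Its arguments: {"type":"object","properties":{"steps":{"type":"array"}},"required":["steps"]}

```bash
mkdir -p pics; cat > h.py <<'E'
import numpy as np, cv2
from scipy.spatial.transform import Rotation as R
from cell import telemetry, eyes, ctrl, finder
def cam(n):
    c=eyes.calibration(n); a=np.array(c["attitude"],float)
    M=a if a.shape==(3,3) else R.from_euler('xyz',a).as_matrix()
    return c,M,np.array(c["position"],float)
def w(n,p):
    c,M,t=cam(n); return M@np.array(p,float)+t
def cloud(n,depth):
    c,M,t=cam(n); K=np.array([[c["fx"],0,c["cx"]],[0,c["fy"],c["cy"]],[0,0,1]])
    v,u=np.mgrid[:420,:560]
    q=cv2.undistortPoints(np.stack([u,v],-1).reshape(-1,1,2).astype(np.float64),K,np.array(c["distortion"],float)).reshape(420,560,2)
    P=np.dstack([q[...,0]*depth,q[...,1]*depth,depth])
    W=P@M.T+t; W[depth<=0]=np.nan
    return W
E
cat > a.py <<'E'
from h import *
for n in ["scene","top"]:
    im,d=eyes.get_image(n); cv2.imwrite(f"pics/{n}0.png",im); np.savez(f"{n}0.npz",im=im,d=d)
    c,M,t=cam(n); print(n,c["attitude"],t.round())
    for f,k in [("pinpoint",x) for x in ["door","eye","grip","cupboard","hinge","buffer","rack"]]:
        for r in getattr(finder,f)(n,k)[:4]: print(k,round(r["confidence"],2),w(n,r["location"]).round(1))
s=telemetry.read_state(); print({k:np.round(v,3) for k,v in s.items()})
E
python3 a.py
```

```text
scene [-2.59846627 -0.00581615  0.74722759] [ 945. -596. 1331.]
door 0.93 [184.8 318.   -0.4]
door 0.93 [ 262.5 -240.9   -2.1]
door 0.75 [439.2 297.4  17.1]
eye 0.8 [470.3 190.9  53.7]
eye 0.77 [ 309.4 -138.9   34.2]
eye 0.73 [282.7 266.   31.3]
eye 0.43 [360.5 109.5  -3. ]
grip 0.81 [ 262.6 -240.3  218.5]
grip 0.79 [191.3 318.8 217.5]
grip 0.64 [431.6 296.3 244.1]
cupboard 0.95 [ 537.9 -224.1    1.7]
cupboard 0.41 [6.949e+02 3.103e+02 4.000e-01]
hinge 0.93 [ 630.9 -127.9   72.3]
buffer 0.3 [439.3 302.8  17.5]
rack 0.93 [490.1 322.3   0.8]
top [-2.95543374e+00 -2.59360569e-03 -1.54340997e+00] [ 259.  -59. 1390.]
door 0.81 [189.3 317.5  -1.2]
door 0.59 [439.8 300.9  19.9]
door 0.55 [ 2.638e+02 -2.397e+02 -1.000e-01]
eye 0.85 [ 311.7 -139.9   34.3]
eye 0.74 [471.  197.5  58.9]
eye 0.61 [287.  269.1  33.6]
grip 0.91 [184.6 321.9 217.6]
grip 0.68 [439.7 296.1 241.7]
grip 0.65 [ 265.7 -241.3  222.2]
grip 0.49 [ 445.8 -172.6  151.2]
cupboard 0.92 [ 548.4 -230.1   -1.6]
cupboard 0.45 [692.5 312.3   3. ]
hinge 0.82 [ 637.6 -124.6   71.9]
buffer 0.73 [ 445.8 -173.8  151.9]
rack 0.62 [468.2 197.   55.8]
{'clock': np.float64(0.8), 'qpos': array([ 1.202,  0.628,  0.038,  1.517, -0.027,  0.996, -0.02 ]), 'qd': array([-0.001,  0.   ,  0.003,  0.001,  0.   ,  0.001,  0.001]), 'tau': array([ 1.0000e-03, -5.6322e+01,  1.2260e+00, -1.9378e+01,  1.1000e-02,
        1.0000e-03,  0.0000e+00]), 'eef_pos': array([ 193.873, -620.436,  231.34 ]), 'tool_rot': array([ 3.142, -0.   ,  0.303]), 'force': array([-0.259, -0.465, -0.249]), 'torque': array([-0.024, -0.032,  0.058]), 'gripper_force': np.float64(0.0), 'width': np.float64(85.36)}
```

View pics/scene0.png

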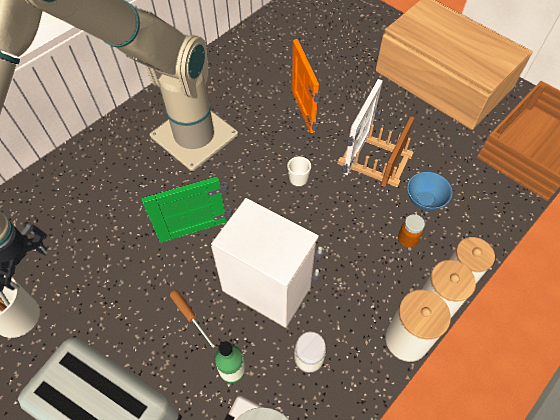

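View pics/top0.png

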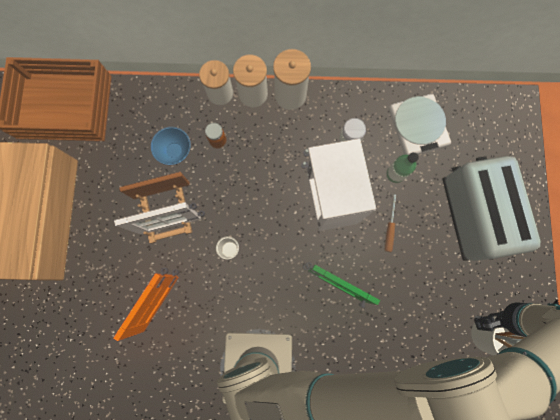

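The white door in the rack (scene px 365,125; top px 157,218) is the candidate. The orange one (scene 305,85) lies apart and the green one (scene 185,208) stands alone, so both are look-alikes. The cupboard is at scene (265,262), top (341,180), with its hinge side at large x. Next I'll confirm with crops and fit the geometry from depth.

```bash
cat > b.py <<'E'
from h import *
Z={n:np.load(n+"0.npz") for n in ["scene","top"]}
crops=[]
for n,(x,y) in [("scene",(310,70)),("scene",(255,200)),("top",(100,160)),("top",(290,125))]:
    crops.append(cv2.resize(Z[n]["im"][y:y+100,x:x+133],(400,300),interpolation=cv2.INTER_CUBIC))
cv2.imwrite("pics/crop.png",np.vstack([np.hstack(crops[:2]),np.hstack(crops[2:])]))
for n in Z:
    W=cloud(n,Z[n]["d"]); P=W.reshape(-1,3); P=P[~np.isnan(P[:,0])]
    def sel(x0,x1,y0,y1,z0,z1): 
        m=(P[:,0]>x0)&(P[:,0]<x1)&(P[:,1]>y0)&(P[:,1]<y1)&(P[:,2]>z0)&(P[:,2]<z1); return P[m]
    Q=sel(430-130,700,-400,-60,270,295); r=cv2.minAreaRect(Q[:,:2].astype(np.float32)); print(n,"cuptop",len(Q),np.median(Q[:,2]),r)
    Q=sel(330,600,150,450,228,255); r=cv2.minAreaRect(Q[:,:2].astype(np.float32)); print("doortop",len(Q),np.median(Q[:,2]),r)
    Q=sel(330,600,150,450,160,226); c,s,vt=np.linalg.svd(Q-Q.mean(0),full_matrices=False); print("doorface",len(Q),Q.mean(0),vt[2],np.degrees(np.arctan2(vt[2][1],vt[2][0])),s/np.sqrt(len(Q)))
    Q=sel(600,700,-200,-60,20,240);  print("pins",len(Q),Q.mean(0) if len(Q) else 0)
    for k in ["board","cup","bowl","jar","oil","tin","driver","rack"]:
        for q in finder.pinpoint(n,k)[:2]: print(k,round(q["confidence"],2),w(n,q["location"]).round())
E
python3 b.py
```

```text
scene cuptop 5097 281.2036486970426 ((541.976806640625, -219.9017791748047), (202.30508422851562, 148.04966735839844), 12.134839057922363)
doortop 332 238.38920193430135 ((437.83697509765625, 297.4593505859375), (16.663150787353516, 203.5526885986328), 16.594926834106445)
doorface 285 [451.21489713 267.46219143 195.70746874] [-0.96418947 -0.26382377  0.02712335] -164.69715964668973 [72.61347725 18.57150913  3.84085383]
pins 497 [ 634.66794222 -159.87308894  141.73782528]
board 0.83 [548. 338.  18.]
cup 0.71 [362. 105.  -3.]
bowl 0.56 [690. 309.   0.]
jar 0.72 [731. 163.   0.]
oil 0.67 [ 627. -443.    1.]
tin 0.93 [ 747. -289.   -4.]
driver 0.67 [ 464. -418.    1.]
driver 0.46 [ 540. -227.    2.]
rack 0.93 [490. 322.   1.]
top cuptop 3930 282.8093230691701 ((541.4437255859375, -220.45919799804688), (200.44398498535156, 146.6222686767578), 12.281647682189941)
doortop 471 239.9362624245946 ((436.590087890625, 298.0623779296875), (17.170312881469727, 199.0719757080078), 16.303884506225586)
doorface 334 [436.21004335 281.62728461 194.88478476] [0.95381738 0.29436035 0.05986973] 17.15090064131929 [70.44564942 19.40313638  3.32266792]
pins 108 [ 624.33820689 -134.60974585  131.28811133]
board 0.83 [551. 338.  21.]
board 0.19 [438. 297. 241.]
cup 0.67 [361. 105.   1.]
bowl 0.93 [692. 314.   5.]
jar 0.65 [737. 164.   1.]
oil 0.61 [ 632. -437.    3.]
tin 0.8 [ 751. -287.   -1.]
tin 0.39 [735. 162.   1.]
driver 0.62 [ 640. -124.   71.]
driver 0.51 [ 466. -420.    6.]
rack 0.62 [468. 197.  56.]
```

View pics/crop.png

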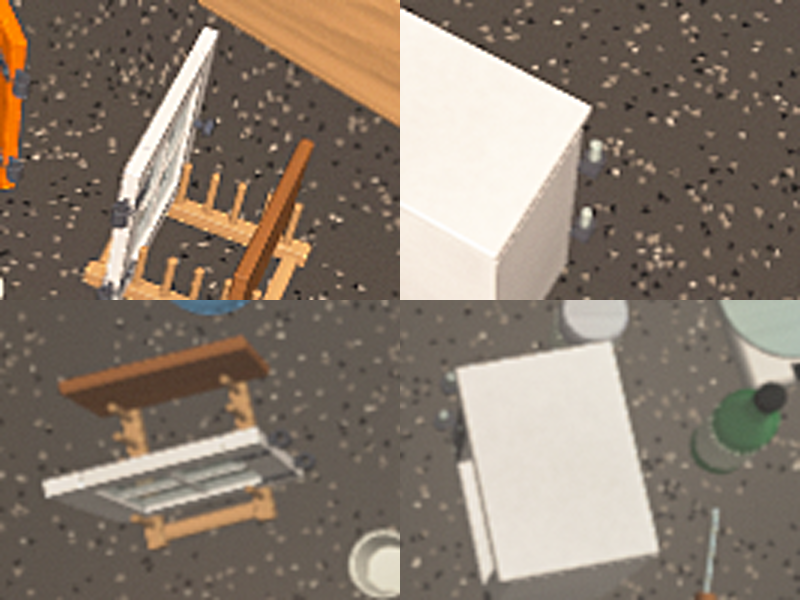

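The crop confirms the white glazed door in the rack: eyes at the cupboard end, knob on +x. The pins stand at scene px about (320,250) and (317,273), top px about (307,152) and (305,165). I'll get the pin axis from depth.

```bash
cat > c.py <<'E'
from h import *
a=np.radians(-77.8); X=np.array([np.cos(a),np.sin(a)]); Y=np.array([-X[1],X[0]]); O=np.array([543.3,-227.5])
for n in ["scene","top"]:
    z=np.load(n+"0.npz"); W=cloud(n,z["d"])
    L=np.dstack([(W[...,:2]-O)@X,(W[...,:2]-O)@Y,W[...,2]])
    m=(L[...,0]>-98)&(L[...,0]<-40)&(L[...,1]>101)&(L[...,1]<135)&(L[...,2]>50)&(L[...,2]<240)
    print(n)
    for v,u in np.argwhere(m)[:70]: print(u,v,L[v,u].round(1),z["im"][v,u])
# free edges of the cupboard side face x/y to check rim
E
python3 c.py
cat > d.py <<'E'
from h import *
# eye tubes of door in rack; door frame from top rect
a=np.radians(16.4-180); X=np.array([np.cos(a),np.sin(a)]); Y=np.array([-X[1],X[0]]); O=np.array([437.2,297.8])
for n in ["scene","top"]:
    z=np.load(n+"0.npz"); W=cloud(n,z["d"])
    L=np.dstack([(W[...,:2]-O)@X,(W[...,:2]-O)@Y,W[...,2]])
    for lo,hi in [(50,80),(180,210)]:
        m=(abs(L[...,0])<14)&(L[...,1]>100)&(L[...,1]<126)&(L[...,2]>lo)&(L[...,2]<hi)
        Q=L[m]; print(n,lo,len(Q),Q.min(0).round(1),Q.max(0).round(1),np.median(Q,0).round(1)) if len(Q) else 0
    m=(abs(L[...,0])<14)&(abs(L[...,1])<115)&(L[...,2]>232); Q=L[m]; print("top edge",np.percentile(Q,[2,50,98],axis=0).round(1))
    for z0 in range(90,240,20):
        m=(abs(L[...,0])<16)&(abs(L[...,1])<98)&(abs(L[...,2]-z0)<8); Q=L[m]; print(z0,len(Q),np.percentile(Q[:,0],[5,50,95]).round(1))
E
python3 d.py
```

```text
scene
320 246 [-82.1 106.9 226.9] [108 122 130]
321 246 [-82.6 109.2 228.4] [78 87 99]
319 247 [-78.8 106.  226.3] [206 227 230]
320 247 [-78.3 108.7 229.9] [202 223 227]
321 247 [-80.7 110.3 227.4] [173 189 194]
319 248 [-76.7 107.2 225.9] [222 244 246]
320 248 [-76.7 109.7 228.5] [205 226 232]
321 248 [-77.8 111.8 228.7] [179 201 204]
322 248 [-81.5 112.9 223.5] [126 142 156]
318 249 [-83.4 102.3 204.1] [116 128 133]
319 249 [-74.  108.6 226.6] [188 209 207]
320 249 [-75.1 110.7 227. ] [211 234 228]
321 249 [-75.4 113.1 228.8] [172 190 187]
314 250 [-62.3 101.1 233.8] [136 149 162]
317 250 [-80.1 101.4 203.4] [ 95  94 101]
318 250 [-76.9 105.3 212.9] [132 147 150]
319 250 [-72.3 109.6 225.3] [180 198 201]
320 250 [-74.9 111.1 222.4] [186 205 208]
321 250 [-77.  112.8 220.6] [145 159 161]
322 250 [-86.9 111.6 202.2] [83 85 96]
313 251 [-57.2 101.1 237.4] [163 176 192]
316 251 [-74.1 101.6 208.6] [ 88  91 101]
317 251 [-76.6 103.2 205.9] [106 110 116]
318 251 [-77.3 105.5 207.1] [148 161 167]
319 251 [-75.1 108.9 214.5] [183 205 209]
320 251 [-74.4 111.7 218.7] [181 200 203]
321 251 
[... 4518 characters left out ...]
4. ] [  6.  122.4 207.9] [ -1.5 114.6 199.2]
top edge [[ -8.2 -92.6 232.9]
 [ -1.    5.2 238.5]
 [  7.1  98.8 244.2]]
90 57 [-8.3 -3.9 -0.7]
110 50 [-8.2 -3.2 -0.3]
130 70 [-10.9  -4.4  -2. ]
150 61 [-8.2 -3.5 -2. ]
170 56 [-8.2 -3.3 -2. ]
190 28 [-9.7 -7.5 -3.6]
210 64 [-8.4 -7.4  2.7]
230 165 [-8.2 -3.7  6.5]
top 50 32 [ -6.4 100.8  54.8] [  9.6 121.2  78.7] [  1.7 111.6  73.2]
top 180 39 [ -7.3 100.1 188.1] [  9.7 120.8 208.1] [  1.  111.3 202.9]
top edge [[ -6.8 -95.6 233.1]
 [  1.3  -0.6 240.2]
 [  8.3  95.9 244.8]]
90 63 [1.8 3.1 8.4]
110 77 [1.7 3.3 8.7]
130 76 [2.  4.3 8.3]
150 76 [2.2 3.3 8.2]
170 82 [2.1 3.3 8.4]
190 38 [ 2.7  7.6 10. ]
210 67 [7.  7.7 9.4]
230 143 [-5.9  7.4  8.7]
```

Call:
move_arm(
  steps=[
    [0,0,0,0,0,0.05,0.0854],
    [0,0,0,0,0,0.05,0.0854],
    [0,0,0,0,0,0.05,0.0854],
    [0,0,4,0.036,0.028,0,0.0854],
    [0,0,4,0.036,0.028,0,0.0854],
  ],
)

```text
clock: 2.1
eef_pos: [265.6, -565.3, 383.4]
tool_rot: [3.137, 0.0, 0.441]
force: [1.6, 0.8, -0.2]
width: 85.2
gripper_force: 0.0
```

Call:
move_arm(
  steps=[
    [0,0,4,0.036,0.028,0,0.0854],
    [0,0,4,0.036,0.028,0,0.0854],
    [0,0,4,0.036,0.028,0,0.0854],
    [0,0,4,0.036,0.028,0,0.0854],
    [0,0,4,0.036,0.028,0,0.0854],
  ],
)

```text
clock: 2.6
eef_pos: [447.0, -423.2, 381.6]
tool_rot: [3.141, 0.0, 0.794]
force: [0.6, -0.8, -0.5]
width: 85.5
gripper_force: 0.0
```

```bash
cat > st.py <<'E'
from h import *
s=telemetry.read_state()
for k in ["clock","qpos","eef_pos","tool_rot","force","torque","width","gripper_force"]: print(k,np.round(s[k],3))
E
python3 st.py
```

```text
clock 2.6
qpos [ 0.788  0.461 -0.123  1.391  0.057  1.293 -0.115]
eef_pos [ 447.048 -423.156  381.561]
tool_rot [3.141 0.    0.794]
force [ 0.6   -0.765 -0.528]
torque [-0.044 -0.057  0.014]
width 85.458
gripper_force 0.0
```

Call:
move_arm(
  steps=[
    [0,0,3.8,0.0137,0.047,0,0.0854],
    [0,0,3.8,0.0137,0.047,0,0.0854],
    [0,0,3.8,0.0137,0.047,0,0.0854],
    [0,0,3.8,0.0137,0.047,0,0.0854],
    [0,0,3.8,0.0137,0.047,0,0.0854],
  ],
)

```text
clock: 3.1
eef_pos: [514.6, -187.6, 381.6]
tool_rot: [3.141, 0.0, 1.126]
force: [1.1, 0.8, 0.3]
width: 85.4
gripper_force: 0.0
```

Call:
move_arm(
  steps=[
    [0,0,3.8,0.0137,0.047,0,0.0854],
    [0,0,3.8,0.0137,0.047,0,0.0854],
    [0,0,3.8,0.0137,0.047,0,0.0854],
    [0,0,3.8,0.0137,0.047,0,0.0854],
    [0,0,3.8,-0.019,0.0426,0,0.0854],
  ],
)

```text
clock: 3.6
eef_pos: [552.5, 43.9, 380.7]
tool_rot: [3.14, -0.002, 1.458]
force: [0.8, 0.4, -0.2]
width: 85.5
gripper_force: 0.0
```

Call:
move_arm(
  steps=[
    [0,0,3.8,-0.019,0.0426,0,0.0854],
    [0,0,3.8,-0.019,0.0426,0,0.0854],
    [0,0,3.8,-0.019,0.0426,0,0.0854],
    [0,0,3.8,-0.019,0.0426,0,0.0854],
    [0,0,3.8,-0.019,0.0426,0,0.0854],
  ],
)

```text
clock: 4.1
eef_pos: [454.3, 255.6, 381.6]
tool_rot: [3.141, 0.0, 1.789]
force: [1.3, 0.2, -0.0]
width: 85.2
gripper_force: 0.0
```

Call:
move_arm(
  steps=[
    [0,0,3.8,-0.019,0.0426,0,0.0854],
    [0,0,0,0,0,0,0.0854],
    [0,0,0,0,0,0,0.0854],
  ],
)

```text
clock: 4.4
eef_pos: [435.6, 297.6, 381.4]
tool_rot: [3.141, 0.0, 1.855]
force: [1.6, -0.9, -0.8]
width: 85.2
gripper_force: 0.0
```

```bash
python3 st.py
```

```text
clock 4.4
qpos [-0.239  0.352 -0.587  1.618  0.204  1.233 -0.581]
eef_pos [435.554 297.587 381.4  ]
tool_rot [3.141 0.    1.855]
force [ 1.589 -0.868 -0.808]
torque [-0.062 -0.029 -0.015]
width 85.169
gripper_force 0.0
```

Call:
move_arm(
  steps=[
    [0,0,0,0.0016,0,-0.045,0.0854],
    [0,0,0,0,0,-0.045,0.0854],
    [0,0,0,0,0,-0.035,0.0854],
    [0,0,0,0,0,-0.03,0.0854],
    [0,0,0,0,0,-0.02,0.0854],
  ],
)

```text
clock: 4.9
eef_pos: [438.3, 293.8, 204.0]
tool_rot: [-3.139, 0.002, 1.849]
force: [0.0, 0.3, 0.3]
width: 85.5
gripper_force: 0.0
```

Call:
move_arm(
  steps=[
    [0,0,0,0,0,0,0.03],
    [0,0,0,0,0,0,0.022],
    [0,0,0,0,0,0,0.01],
    [0,0,0,0,0,0,0],
    [0,0,0,0,0,0,0],
  ],
)

```text
clock: 5.4
eef_pos: [438.3, 297.0, 207.5]
tool_rot: [3.14, -0.0, 1.852]
force: [1.9, 0.2, 1.5]
width: 14.0
gripper_force: 58.3
```

Call:
move_arm(
  steps=[
    [0,0,0,0,0,0,0],
    [0,0,0,0,0,0,0],
    [0,0,0,0,0,0,0],
  ],
)

```text
clock: 5.7
eef_pos: [438.2, 297.0, 207.5]
tool_rot: [3.14, -0.0, 1.852]
force: [-0.2, -0.8, 6.4]
width: 14.6
gripper_force: 59.5
```

```bash
python3 st.py
```

```text
clock 5.7
qpos [-0.299  0.528 -0.517  1.872  0.346  0.829 -0.713]
eef_pos [438.219 296.986 207.505]
tool_rot [ 3.14  -0.     1.852]
force [-0.193 -0.839  6.448]
torque [-0.24   0.227  0.014]
width 14.556
gripper_force 59.494
```

Call:
move_arm(
  steps=[
    [0,0,0,0,0,0.003,0],
    [0,0,0,0,0,0.007,0],
    [0,0,0,0,0,0.015,0],
    [0,0,0,0,0,0.025,0],
    [0,0,0,0,0,0.025,0],
  ],
)

```text
clock: 6.2
eef_pos: [437.2, 296.5, 281.9]
tool_rot: [-3.14, 0.0, 1.853]
force: [1.1, 0.4, -3.5]
width: 14.1
gripper_force: 58.7
```

Call:
move_arm(
  steps=[
    [0,0,0,0,0,0.02,0],
    [0,0,0,0,0,0.005,0],
    [0,0,0,0,0,0,0],
  ],
)

```text
clock: 6.5
eef_pos: [437.8, 296.8, 306.7]
tool_rot: [3.141, -0.0, 1.853]
force: [-0.5, -0.2, -4.1]
width: 14.2
gripper_force: 58.7
```

```bash
python3 st.py
```

```text
clock 6.5
qpos [-0.253  0.416 -0.57   1.742  0.254  1.057 -0.628]
eef_pos [437.841 296.795 306.659]
tool_rot [ 3.141 -0.     1.853]
force [-0.541 -0.222 -4.069]
torque [ 0.007 -0.009  0.012]
width 14.161
gripper_force 58.722
```

Call:
move_arm(
  steps=[
    [0,0,-0.4,0.008,-0.014,0,0],
    [0,0,-0.4,0.016,-0.028,0,0],
    [0,0,-0.4,0.016,-0.028,0,0],
    [0,0,-0.4,0.018,-0.03,0,0],
    [0,0,-0.4,0.018,-0.03,0,0],
  ],
)

```text
clock: 7.0
eef_pos: [514.0, 163.6, 304.8]
tool_rot: [-3.139, 0.001, 1.816]
force: [0.3, -0.6, -3.0]
width: 14.6
gripper_force: 58.7
```

Call:
move_arm(
  steps=[
    [0,0,-0.4,0.018,-0.03,0,0],
    [0,0,-0.4,0.018,-0.03,0,0],
    [0,0,-0.4,0.016,-0.028,-0.01,0],
    [0,0,-0.4,0.016,-0.026,-0.015,0],
    [0,0,-0.6,0.012,-0.02,-0.01,0],
  ],
)

```text
clock: 7.5
eef_pos: [593.5, 28.3, 268.6]
tool_rot: [-3.137, 0.001, 1.776]
force: [-1.0, -0.5, -2.7]
width: 14.2
gripper_force: 58.7
```

Call:
move_arm(
  steps=[
    [0,0,0,0.008,-0.012,-0.005,0],
    [0,0,0,0,0,0,0],
    [0,0,0,0,0,0,0],
  ],
)

```text
clock: 7.8
eef_pos: [601.3, 22.3, 266.4]
tool_rot: [-3.141, -0.002, 1.781]
force: [0.9, 0.5, -3.5]
width: 14.1
gripper_force: 58.7
```

```bash
python3 st.py; cat > e.py <<'E'
from h import *
import sys
tag=sys.argv[1]
s=telemetry.read_state(); p=np.array(s["eef_pos"]); yw=s["tool_rot"][2]
ca=np.radians(-77.8); CX=np.array([np.cos(ca),np.sin(ca)]); CY=np.array([-CX[1],CX[0]]); CO=np.array([543.3,-227.5])
da=yw-np.pi/2+np.pi; 
X=np.array([np.cos(da),np.sin(da)]); Y=np.array([-X[1],X[0]])
if Y@np.array([0,-1])<0: X,Y=-X,-Y
print("tool-derived door yaw",np.degrees(np.arctan2(X[1],X[0])))
E=p[:2]+112*Y; ez=p[2]-207.5+55; print("eye pred",E.round(1),ez, "cup frame",((E-CO)@CX).round(1),((E-CO)@CY).round(1))
ims=[]
for n in ["scene","top"]:
    im,d=eyes.get_image(n); np.savez(f"{n}{tag}.npz",im=im,d=d); W=cloud(n,d)
    for k in ["eye","grip","hinge"]:
        for r in finder.pinpoint(n,k)[:3]:
            q=w(n,r["location"])
            if np.hypot(*(q[:2]-p[:2]))<200: print(n,k,round(r["confidence"],2),q.round(1))
    L=np.dstack([(W[...,:2]-p[:2])@X,(W[...,:2]-p[:2])@Y,W[...,2]-(p[2]-207.5+20)])
    m=(abs(L[...,0])<12)&(abs(L[...,1])>22)&(abs(L[...,1])<115)&(abs(L[...,2]-220)<5); Q=L[m]
    r=cv2.minAreaRect(Q[:,:2].astype(np.float32)); print("topedge in tool/door frame",np.percentile(Q,[1,50,99],axis=0).round(1),r)
    for z0 in (35,165):
        m=(abs(L[...,0])<14)&(L[...,1]>101)&(L[...,1]<125)&(L[...,2]>z0+12)&(L[...,2]<z0+26); Q=L[m]
        if len(Q): print("eye",z0,len(Q),np.percentile(Q,[3,50,97],axis=0).round(1).tolist())
    c=dict(scene=(250,180),top=(240,110))[n]
    ims.append(cv2.resize(im[c[1]:c[1]+120,c[0]:c[0]+100],(400,480),interpolation=cv2.INTER_CUBIC))
cv2.imwrite(f"pics/e{tag}.png",np.hstack(ims))
E
python3 e.py 1
```

```text
clock 7.8
qpos [ 0.214  0.557 -0.477  1.605  0.282  1.049 -0.132]
eef_pos [601.295  22.31  266.353]
tool_rot [-3.141e+00 -2.000e-03  1.781e+00]
force [ 0.867  0.466 -3.471]
torque [ 0.105  0.026 -0.005]
width 14.108
gripper_force 58.666
tool-derived door yaw -167.97617922432457
eye pred [624.6 -87.2] 113.85317442363709 cup frame -119.9 109.1
scene eye 0.74 [622.6 -87.5 110.8]
scene grip 0.82 [598.4  16.9 302.2]
scene hinge 0.57 [ 633.4 -128.3   76.4]
topedge in tool/door frame [[ -8.5  22.7 215.3]
 [ -1.2  60.7 218.7]
 [  6.7  96.5 224. ]] ((-0.758873462677002, 59.5870361328125), (74.46463012695312, 15.537955284118652), 89.97779846191406)
eye 35 31 [[-7.9, 102.1, 49.3], [-1.7, 109.6, 52.4], [6.8, 118.4, 58.5]]
eye 165 39 [[-9.0, 103.3, 178.2], [-0.4, 112.7, 182.6], [7.0, 119.0, 186.4]]
top eye 0.73 [626.  -79.8 117.8]
top hinge 0.9 [ 637.2 -124.    71.4]
topedge in tool/door frame [[ -6.4 -99.4 215.6]
 [  1.8 -68.  221.2]
 [  9.2  96.4 224.6]] ((1.1819911003112793, -1.5628433227539062), (15.94701862335205, 198.186767578125), 0.3373463749885559)
eye 35 7 [[-5.4, 111.9, 49.1], [-3.8, 114.9, 57.4], [7.1, 117.0, 60.0]]
eye 165 31 [[-6.8, 101.5, 177.5], [1.8, 111.3, 184.9], [8.2, 118.0, 189.3]]
```

View pics/e1.png

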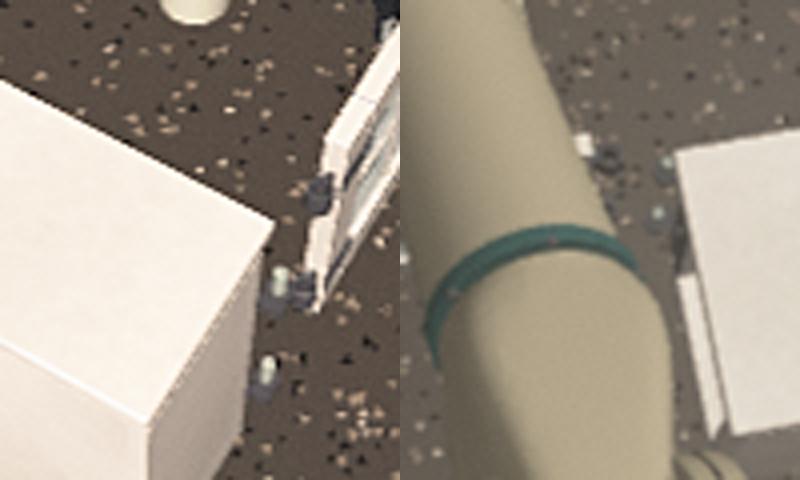

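Call:
move_arm(
  steps=[
    [0,0,0,0.003,-0.0125,0,0],
    [0,0,0,0.003,-0.0125,0,0],
    [0,0,0,0.0025,-0.01,0,0],
    [0,0,0,0.0013,-0.0075,0,0],
    [0,0,0,0,0,0,0],
  ],
)

```text
clock: 8.7
eef_pos: [611.7, -23.4, 266.2]
tool_rot: [-3.141, -0.0, 1.777]
force: [0.0, -0.4, -3.8]
width: 14.2
gripper_force: 58.7
```

Call:
move_arm(
  steps=[
    [0,0,0,0,0,-0.005,0],
    [0,0,0,0,0,-0.004,0],
    [0,0,0,0,0,-0.002,0],
    [0,0,0,0,0,0,0],
    [0,0,0,0,0,0,0],
  ],
)

```text
clock: 9.2
eef_pos: [611.6, -21.5, 255.3]
tool_rot: [-3.142, -0.0, 1.78]
force: [0.1, 0.7, -2.4]
width: 14.1
gripper_force: 58.7
```

```bash
python3 st.py; python3 e.py 2
```

```text
clock 9.2
qpos [ 0.276  0.582 -0.467  1.591  0.292  1.038 -0.065]
eef_pos [611.568 -21.48  255.267]
tool_rot [-3.142 -0.     1.78 ]
force [ 0.082  0.666 -2.424]
torque [ 0.052  0.021 -0.037]
width 14.115
gripper_force 58.693
tool-derived door yaw -168.02541803151968
eye pred [ 634.8 -131. ] 102.76654421412746 cup frame -74.9 109.8
scene eye 0.91 [ 632.3 -131.7  100.5]
scene grip 0.95 [611.2 -24.4 291.8]
scene hinge 0.57 [ 633.8 -126.8   73.7]
topedge in tool/door frame [[ -8.6  22.3 215.5]
 [ -1.4  60.8 218.8]
 [  6.3  97.3 223.5]] ((-1.2324776649475098, 60.09046936035156), (76.0734634399414, 15.305503845214844), 89.74201965332031)
eye 35 30 [[-8.3, 102.4, 50.0], [-0.2, 110.6, 53.5], [8.1, 118.5, 60.9]]
eye 165 37 [[-8.4, 103.8, 177.8], [-1.1, 111.5, 183.7], [9.0, 120.1, 186.4]]
top grip 0.8 [611.9 -19.8 290. ]
topedge in tool/door frame [[ -6.9 -98.8 215.8]
 [  1.5 -65.7 220.6]
 [  9.2 -32.7 224.1]] ((0.8757376670837402, -65.84955596923828), (17.02528190612793, 67.71241760253906), 0.5123148560523987)
eye 165 17 [[-7.1, 105.9, 182.1], [-3.3, 109.9, 185.8], [8.8, 118.4, 188.5]]
```

View pics/e2.png

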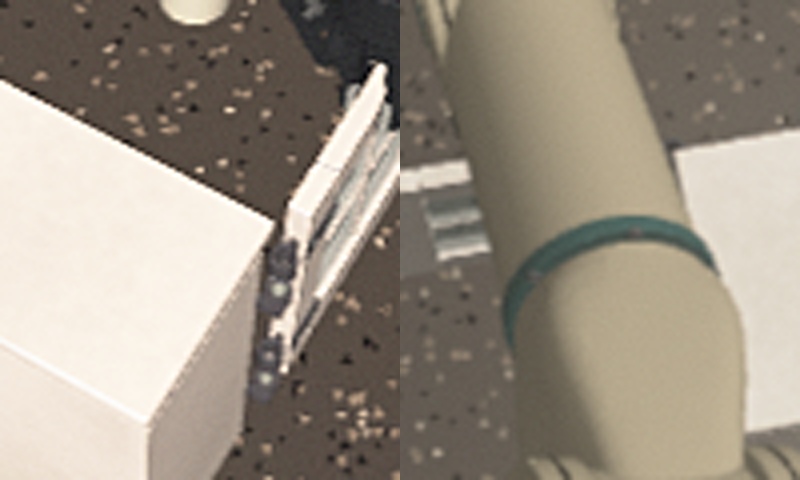

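Call:
move_arm(
  steps=[
    [0,0,0,-0.0002,0.001,-0.001,0],
    [0,0,0,0,0,-0.001,0],
    [0,0,0,0,0,-0.001,0],
    [0,0,0,0,0,-0.001,0],
    [0,0,0,0,0,0,0],
  ],
)

```text
clock: 10.1
eef_pos: [611.2, -20.7, 251.1]
tool_rot: [-3.141, -0.0, 1.779]
force: [-0.3, -0.2, -3.9]
width: 14.6
gripper_force: 58.7
```

Call:
move_arm(
  steps=[
    [0,0,0,0,0,-0.001,0],
    [0,0,0,0,0,0,0],
    [0,0,0,0,0,0,0],
  ],
)

```text
clock: 10.4
eef_pos: [611.2, -20.7, 250.2]
tool_rot: [-3.141, -0.0, 1.779]
force: [-0.8, 0.2, -2.8]
width: 14.3
gripper_force: 58.7
```

```bash
python3 st.py
```

```text
clock 10.4
qpos [ 0.274  0.587 -0.466  1.598  0.294  1.027 -0.07 ]
eef_pos [611.229 -20.673 250.207]
tool_rot [-3.141 -0.     1.779]
force [-0.789  0.178 -2.753]
torque [ 0.11   0.109 -0.08 ]
width 14.327
gripper_force 58.683
```

Call:
move_arm(
  steps=[
    [0,0,0,0,0,-0.001,0],
    [0,0,0,0,0,0,0],
    [0,0,0,0,0,0,0],
  ],
)

```text
clock: 10.7
eef_pos: [611.3, -20.7, 249.2]
tool_rot: [-3.141, -0.0, 1.779]
force: [-0.7, -0.0, -2.9]
width: 14.2
gripper_force: 58.7
```

Call:
move_arm(
  steps=[
    [0,0,0,0,0,-0.001,0],
    [0,0,0,0,0,0,0],
    [0,0,0,0,0,0,0],
  ],
)

```text
clock: 11.0
eef_pos: [611.3, -20.7, 248.3]
tool_rot: [-3.141, -0.0, 1.779]
force: [-0.8, 0.3, -3.0]
width: 14.0
gripper_force: 58.7
```

```bash
python3 st.py
```

```text
clock 11.0
qpos [ 0.273  0.589 -0.465  1.601  0.296  1.023 -0.071]
eef_pos [611.288 -20.666 248.251]
tool_rot [-3.141 -0.     1.779]
force [-0.775  0.292 -3.001]
torque [ 0.12   0.229 -0.108]
width 13.968
gripper_force 58.737
```

Call:
move_arm(
  steps=[
    [0,0,0,-0.0004,0,-0.001,0],
    [0,0,0,0,0,0,0],
    [0,0,0,0,0,0,0],
  ],
)

```text
clock: 11.3
eef_pos: [611.0, -20.8, 247.3]
tool_rot: [3.141, -0.0, 1.779]
force: [-1.0, 0.5, -4.0]
width: 14.0
gripper_force: 58.7
```

Call:
move_arm(
  steps=[
    [0,0,0,0,0,-0.001,0],
    [0,0,0,0,0,-0.001,0],
    [0,0,0,0,0,0,0],
  ],
)

```text
clock: 11.6
eef_pos: [611.0, -20.8, 245.1]
tool_rot: [-3.142, 0.0, 1.779]
force: [-0.1, 0.3, -4.1]
width: 14.2
gripper_force: 58.7
```

```bash
python3 st.py
```

```text
clock 11.6
qpos [ 0.273  0.591 -0.464  1.605  0.298  1.016 -0.073]
eef_pos [610.959 -20.834 245.146]
tool_rot [-3.142  0.     1.779]
force [-0.065  0.279 -4.052]
torque [ 0.038  0.06  -0.045]
width 14.163
gripper_force 58.68
```

It's on the pins, with the eye about 6 mm below the pin ends and the side force gone. I'll keep lowering.

Call:
move_arm(
  steps=[
    [0,0,0,0,0,-0.0012,0],
    [0,0,0,0,0,-0.0012,0],
    [0,0,0,0,0,-0.0012,0],
    [0,0,0,0,0,-0.0012,0],
    [0,0,0,0,0,0,0],
  ],
)

```text
clock: 12.1
eef_pos: [610.9, -20.8, 240.3]
tool_rot: [-3.141, 0.0, 1.779]
force: [-0.4, -0.4, -3.1]
width: 14.5
gripper_force: 58.7
```

```bash
python3 st.py
```

```text
clock 12.1
qpos [ 0.272  0.596 -0.462  1.611  0.301  1.006 -0.075]
eef_pos [610.919 -20.824 240.292]
tool_rot [-3.141  0.     1.779]
force [-0.437 -0.415 -3.141]
torque [ 0.04  -0.004  0.003]
width 14.548
gripper_force 58.719
```

Call:
move_arm(
  steps=[
    [0,0,0,0,0,-0.0015,0],
    [0,0,0,0,0,-0.0015,0],
    [0,0,0,0,0,-0.0015,0],
    [0,0,0,0,0,-0.0015,0],
    [0,0,0,0,0,0,0],
  ],
)

```text
clock: 12.6
eef_pos: [610.8, -20.8, 234.2]
tool_rot: [-3.141, -0.0, 1.779]
force: [-0.2, -0.7, -3.6]
width: 14.2
gripper_force: 58.7
```

```bash
python3 st.py
```

```text
clock 12.6
qpos [ 0.27   0.602 -0.46   1.619  0.305  0.993 -0.079]
eef_pos [610.85  -20.819 234.196]
tool_rot [-3.141 -0.     1.779]
force [-0.179 -0.668 -3.63 ]
torque [-0.017  0.008 -0.025]
width 14.171
gripper_force 58.72
```

Expected seat at TCP z about 227.5; slowing down.

Call:
move_arm(
  steps=[
    [0,0,0,0,0,-0.0012,0],
    [0,0,0,0,0,-0.0012,0],
    [0,0,0,0,0,-0.0012,0],
    [0,0,0,0,0,-0.0008,0],
    [0,0,0,0,0,0,0],
  ],
)

```text
clock: 13.1
eef_pos: [610.9, -20.8, 230.0]
tool_rot: [-3.141, -0.0, 1.779]
force: [0.8, 0.9, -3.4]
width: 14.0
gripper_force: 58.7
```

Call:
move_arm(
  steps=[
    [0,0,0,0,0,-0.0005,0],
    [0,0,0,0,0,0,0],
    [0,0,0,0,0,-0.0005,0],
    [0,0,0,0,0,0,0],
  ],
)

```text
clock: 13.5
eef_pos: [611.0, -20.8, 229.1]
tool_rot: [3.142, 0.0, 1.779]
force: [0.5, -0.5, -2.6]
width: 14.1
gripper_force: 58.7
```

```bash
python3 st.py
```

```text
clock 13.5
qpos [ 0.269  0.607 -0.458  1.625  0.308  0.982 -0.082]
eef_pos [610.958 -20.783 229.08 ]
tool_rot [3.142 0.    1.779]
force [ 0.54  -0.521 -2.589]
torque [-0.006 -0.001 -0.059]
width 14.084
gripper_force 58.701
```

Call:
move_arm(
  steps=[
    [0,0,0,0,0,-0.0005,0],
    [0,0,0,0,0,-0.0002,0],
    [0,0,0,0,0,0,0],
  ],
)

```text
clock: 13.8
eef_pos: [611.0, -20.8, 228.4]
tool_rot: [3.142, -0.0, 1.779]
force: [0.2, 0.6, -3.1]
width: 14.2
gripper_force: 58.7
```

Call:
move_arm(
  steps=[
    [0,0,0,0,0,-0.0004,0],
    [0,0,0,0,0,0,0],
  ],
)

```text
clock: 14.0
eef_pos: [611.0, -20.8, 228.0]
tool_rot: [-3.142, -0.0, 1.779]
force: [-0.2, -0.3, -4.0]
width: 14.2
gripper_force: 58.7
```

Call:
move_arm(
  steps=[
    [0,0,0,0,0,-0.0004,0],
    [0,0,0,0,0,0,0],
  ],
)

```text
clock: 14.2
eef_pos: [610.9, -20.8, 227.6]
tool_rot: [-3.142, 0.0, 1.779]
force: [1.2, 0.8, -3.3]
width: 14.2
gripper_force: 58.7
```

Call:
move_arm(
  steps=[
    [0,0,0,0,0,-0.0004,0],
    [0,0,0,0,0,0,0],
  ],
)

```text
clock: 14.4
eef_pos: [611.0, -20.7, 227.4]
tool_rot: [3.141, 0.0, 1.779]
force: [0.2, 0.2, -2.9]
width: 14.4
gripper_force: 58.9
```

```bash
python3 st.py
```

```text
clock 14.4
qpos [ 0.268  0.609 -0.457  1.627  0.309  0.978 -0.083]
eef_pos [610.997 -20.687 227.363]
tool_rot [3.141 0.    1.779]
force [ 0.2    0.228 -2.895]
torque [-0.05   0.037 -0.016]
width 14.379
gripper_force 58.93
```

Call:
move_arm(
  steps=[
    [0,0,0,0,0,-0.0004,0],
    [0,0,0,0,0,0,0],
  ],
)

```text
clock: 14.6
eef_pos: [611.1, -20.6, 227.2]
tool_rot: [3.141, -0.0, 1.779]
force: [-1.3, 0.5, 0.5]
width: 14.3
gripper_force: 59.2
```

Call:
move_arm(
  steps=[
    [0,0,0,0,0,-0.0004,0],
    [0,0,0,0,0,0,0],
  ],
)

```text
clock: 14.8
eef_pos: [611.2, -20.4, 227.1]
tool_rot: [3.141, -0.0, 1.779]
force: [-1.2, 1.6, 3.2]
width: 14.2
gripper_force: 59.7
```

```bash
python3 st.py
```

```text
clock 14.8
qpos [ 0.268  0.609 -0.457  1.627  0.31   0.977 -0.084]
eef_pos [611.185 -20.389 227.107]
tool_rot [ 3.141 -0.     1.779]
force [-1.222  1.646  3.187]
torque [ 0.023  0.408 -0.154]
width 14.247
gripper_force 59.731
```

Seated: the contact force rises at z = 227.1, as predicted. I'll relieve the push, open and rise.

Call:
move_arm(
  steps=[
    [0,0,0,0,0,0.0005,0],
    [0,0,0,0,0,0,0.018],
    [0,0,0,0,0,0,0.03],
    [0,0,0,0,0,0,0.05],
    [0,0,0,0,0,0,0.05],
  ],
)

```text
clock: 15.3
eef_pos: [611.0, -20.9, 226.8]
tool_rot: [3.142, 0.0, 1.779]
force: [-0.3, 0.3, -0.8]
width: 50.0
gripper_force: 0.0
```

Call:
move_arm(
  steps=[
    [0,0,0,0,0,0,0.05],
    [0,0,0,0,0,0.01,0.05],
    [0,0,0,0,0,0.025,0.05],
    [0,0,0,0,0,0.03,0.05],
    [0,0,0,0,0,0.02,0.05],
  ],
)

```text
clock: 15.8
eef_pos: [611.7, -20.4, 314.8]
tool_rot: [3.139, 0.0, 1.779]
force: [-0.0, 0.5, 0.0]
width: 49.7
gripper_force: 0.0
```

```bash
python3 st.py; cat > f.py <<'E'
from h import *
import sys
tag=sys.argv[1]; lo=float(sys.argv[2]) if len(sys.argv)>2 else 0
ca=np.radians(-77.8); CX=np.array([np.cos(ca),np.sin(ca)]); CY=np.array([-CX[1],CX[0]]); P=np.array([634.0,-129.3])
ims=[]
for n in ["scene","top"]:
    im,d=eyes.get_image(n); W=cloud(n,d)
    for k in ["eye","grip"]:
        for r in finder.pinpoint(n,k)[:3]:
            q=w(n,r["location"])
            if np.hypot(*(q[:2]-P))<220: print(n,k,round(r["confidence"],2),q.round(1))
    rr=np.hypot(W[...,0]-P[0],W[...,1]-P[1])
    m=(W[...,2]>252)&(W[...,2]<265)&(rr<225)&(((W[...,:2]-P)@CX)<-1+lo)
    Q=W[m]
    if len(Q)>5:
        r=cv2.minAreaRect(Q[:,:2].astype(np.float32)); print(n,"door top",len(Q),Q[:,2].mean().round(1),np.round(r[0],1),np.round(r[1],1),round(r[2],2))
    c=dict(scene=(230,170),top=(240,110))[n]
    ims.append(cv2.resize(im[c[1]:c[1]+150,c[0]:c[0]+125],(400,480),interpolation=cv2.INTER_CUBIC))
cv2.imwrite(f"pics/f{tag}.png",np.hstack(ims))
E
python3 f.py 1
```

```text
clock 15.8
qpos [ 0.284  0.529 -0.485  1.51   0.259  1.163 -0.038]
eef_pos [611.728 -20.448 314.768]
tool_rot [3.139 0.    1.779]
force [-0.021  0.532  0.008]
torque [-0.007 -0.043  0.02 ]
width 49.673
gripper_force 0.0
scene eye 0.61 [ 634.7 -131.4   74.7]
scene grip 0.91 [609.7 -21.  263.6]
scene door top 370 258.1 [615.  -36.1] [ 16.3 161.4] 11.99
top grip 0.81 [611.6 -18.4 264.8]
top door top 134 258.3 [596.6  47. ] [17.1 63.8] 13.56
```

View pics/f1.png

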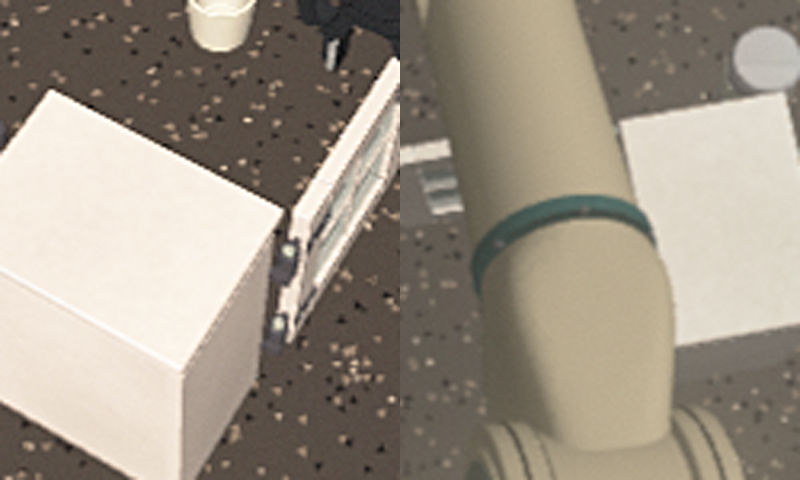

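The door hangs with both eyes down and the pin tips showing in the eyes (crop px 288,250 and 279,325). I'll move the shut fingers to the outer face.

Call:
move_arm(
  steps=[
    [0,0,0,0.0105,0.0206,0,0.02],
    [0,0,0,0.0105,0.0206,0,0],
    [0,0,0,0.0105,0.0206,0,0],
    [0,0,0,0,0,-0.02,0],
    [0,0,0,0,0,-0.025,0],
  ],
)

```text
clock: 16.6
eef_pos: [642.8, 42.4, 266.1]
tool_rot: [3.141, -0.001, 1.781]
force: [0.3, 0.0, -1.3]
width: 0.1
gripper_force: 0.0
```

Call:
move_arm(
  steps=[
    [0,0,0,0,0,-0.025,0],
    [0,0,0,0,0,-0.003,0],
    [0,0,0,-0.005,-0.001,0,0],
    [0,0,0,0,0,0,0],
  ],
)

```text
clock: 17.0
eef_pos: [637.3, 40.1, 239.8]
tool_rot: [3.141, -0.0, 1.779]
force: [0.1, 0.0, 0.2]
width: -0.2
gripper_force: 0.0
```

```bash
python3 st.py; cat > g.py <<'E'
import numpy as np
P=np.array([634.0,-129.3]); r=165
def C(phi,h=22,r=r):
    p=np.radians(phi); u=np.array([np.cos(p),np.sin(p)]); n=np.array([np.sin(p),-np.cos(p)]); return P+r*u+h*n
for phi in [102.2,107.2,112.2,122.2,132.2,142.2,152.2,162.2,172.2,177.2,182.2,187.2,192.2]: print(phi,C(phi).round(1))
E
python3 g.py
```

```text
clock 17.0
qpos [ 0.164  0.637 -0.461  1.533  0.311  1.045 -0.167]
eef_pos [637.344  40.114 239.84 ]
tool_rot [ 3.141 -0.     1.779]
force [0.137 0.022 0.218]
torque [0.023 0.018 0.059]
width -0.156
gripper_force 0.0
102.2 [620.6  36.6]
107.2 [606.2  34.8]
112.2 [592.   31.8]
122.2 [564.7  22. ]
132.2 [539.5   7.7]
142.2 [517.1 -10.8]
152.2 [498.3 -32.9]
162.2 [483.6 -57.9]
172.2 [473.5 -85.1]
177.2 [470.3 -99.3]
182.2 [ 468.3 -113.7]
187.2 [ 467.5 -128.2]
192.2 [ 468.1 -142.7]
```

Call:
move_arm(
  steps=[
    [0,0,0,-0.005,-0.001,0,0],
    [0,0,0,-0.005,-0.001,0,0],
    [0,0,0,-0.007,-0.0015,0,0],
    [0,0,3,-0.0086,-0.001,0,0],
    [0,0,2,-0.0058,-0.0008,0,0],
  ],
)

```text
clock: 17.5
eef_pos: [605.2, 34.6, 239.3]
tool_rot: [-3.142, 0.0, 1.869]
force: [0.4, -0.1, 0.4]
width: -0.6
gripper_force: 0.3
```

Call:
move_arm(
  steps=[
    [0,0,5,-0.0142,-0.003,0,0],
    [0,0,5,-0.0138,-0.0043,0,0],
    [0,0,5,-0.0135,-0.0055,0,0],
    [0,0,5,-0.013,-0.0066,0,0],
    [0,0,5,-0.0122,-0.0077,0,0],
  ],
)

```text
clock: 18.0
eef_pos: [538.6, 7.6, 239.2]
tool_rot: [3.141, 0.0, 2.307]
force: [0.0, -0.2, -0.2]
width: -0.2
gripper_force: 0.1
```

Call:
move_arm(
  steps=[
    [0,0,5,-0.0117,-0.0087,0,0],
    [0,0,5,-0.0107,-0.0098,0,0],
    [0,0,5,-0.0099,-0.0106,0,0],
    [0,0,5,-0.0089,-0.0115,0,0],
    [0,0,0,0,0,0,0],
  ],
)

```text
clock: 18.5
eef_pos: [496.8, -34.9, 238.9]
tool_rot: [-3.14, -0.0, 2.65]
force: [0.3, 0.2, -0.7]
width: -0.4
gripper_force: 0.0
```

```bash
python3 st.py; python3 f.py 2
```

```text
clock 18.5
qpos [ 0.526  0.487 -0.741  1.909  0.415  0.905  0.659]
eef_pos [496.8   -34.908 238.859]
tool_rot [-3.14 -0.    2.65]
force [ 0.334  0.239 -0.721]
torque [ 0.009 -0.016  0.046]
width -0.361
gripper_force 0.0
scene eye 0.8 [ 633.1 -129.2   73.6]
scene grip 0.72 [525.7 -89.7 260.4]
scene door top 408 258.2 [548.5 -72.2] [ 53.4 175. ] 66.39
top eye 0.55 [ 635.5 -124.    77.1]
top door top 84 260.5 [ 597.1 -115.6] [15.  50.1] 67.93
```

View pics/f2.png

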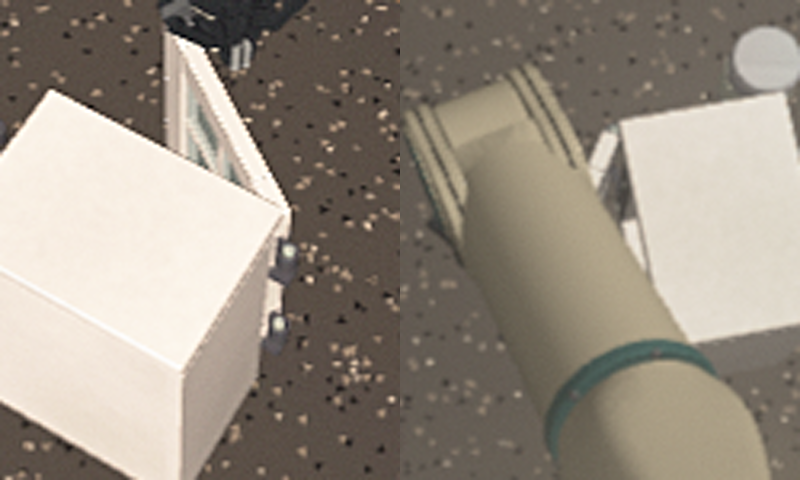

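The door has swung to about 35° open. Carrying on slowly.

Call:
move_arm(
  steps=[
    [0,0,3,-0.0048,-0.0073,0,0],
    [0,0,3,-0.0045,-0.0075,0,0],
    [0,0,3,-0.004,-0.0077,0,0],
    [0,0,3,-0.0036,-0.0079,0,0],
    [0,0,3,-0.0032,-0.0081,0,0],
  ],
)

```text
clock: 19.3
eef_pos: [478.3, -71.0, 239.0]
tool_rot: [3.141, 0.0, 2.916]
force: [0.2, 0.4, 0.6]
width: -0.0
gripper_force: 0.1
```

Call:
move_arm(
  steps=[
    [0,0,2,-0.0018,-0.0055,0,0],
    [0,0,2,-0.0015,-0.0056,0,0],
    [0,0,2,-0.0013,-0.0056,0,0],
    [0,0,1,-0.0006,-0.0028,0,0],
    [0,0,0,0,0,0,0],
  ],
)

```text
clock: 19.8
eef_pos: [473.0, -90.9, 238.8]
tool_rot: [3.141, -0.0, 3.035]
force: [-0.1, 0.5, -0.4]
width: -0.1
gripper_force: 0.0
```

```bash
python3 st.py; python3 f.py 3 10
```

```text
clock 19.8
qpos [ 0.727  0.494 -0.858  1.948  0.47   0.912  1.095]
eef_pos [473.009 -90.944 238.848]
tool_rot [ 3.141 -0.     3.035]
force [-0.066  0.498 -0.41 ]
torque [ 0.002  0.01  -0.025]
width -0.147
gripper_force 0.0
scene eye 0.72 [ 631.9 -131.2   73.4]
scene grip 0.94 [ 519.3 -121.4  260. ]
scene door top 328 257.6 [ 534.7 -118. ] [ 43.2 144.2] 73.1
```

View pics/f3.png

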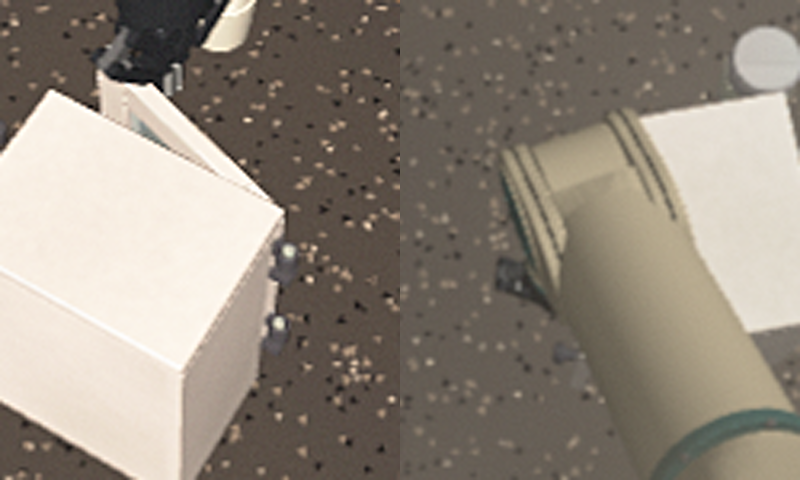

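Call:
move_arm(
  steps=[
    [0,0,1.5,-0.001,-0.0042,0,0],
    [0,0,1.5,-0.0009,-0.0043,0,0],
    [0,0,1.5,-0.0007,-0.0043,0,0],
    [0,0,1.5,-0.0006,-0.0043,0,0],
    [0,0,1.5,-0.0004,-0.0043,0,0],
  ],
)

```text
clock: 20.6
eef_pos: [469.3, -112.2, 239.0]
tool_rot: [3.142, 0.0, -3.115]
force: [0.2, 0.7, 0.0]
width: -0.2
gripper_force: 0.1
```

Call:
move_arm(
  steps=[
    [0,0,1,-0.0002,-0.0029,0,0],
    [0,0,1,-0.0001,-0.0029,0,0],
    [0,0,1,-0.0001,-0.0029,0,0],
    [0,0,0,0,0,0,0],
  ],
)

```text
clock: 21.0
eef_pos: [468.8, -121.5, 238.8]
tool_rot: [-3.142, -0.0, -3.064]
force: [-0.1, 1.1, 0.1]
width: 0.0
gripper_force: 0.3
```

```bash
python3 st.py; python3 f.py 4 10
```

```text
clock 21.0
qpos [ 0.819  0.514 -0.91   1.941  0.505  0.932  1.307]
eef_pos [ 468.843 -121.457  238.842]
tool_rot [-3.142 -0.    -3.064]
force [-0.104  1.111  0.056]
torque [ 0.156  0.04  -0.046]
width 0.003
gripper_force 0.278
scene eye 0.54 [ 634.4 -126.4   72.7]
scene grip 0.58 [ 517.1 -144.1  261.5]
scene door top 154 258.1 [ 498.7 -123.9] [156.2  40.7] 12.22
top door top 12 259.4 [ 519.3 -134. ] [197.2   5.9] 4.15
```

Call:
move_arm(
  steps=[
    [0,0,0.7,0,-0.002,0,0],
    [0,0,0.7,0,-0.002,0,0],
    [0,0,0.7,0,-0.002,0,0],
    [0,0,0,0,0,0,0],
  ],
)

```text
clock: 21.7
eef_pos: [468.8, -127.5, 238.8]
tool_rot: [3.142, -0.0, -3.028]
force: [0.8, 0.6, -1.2]
width: -0.0
gripper_force: 0.1
```

Call:
move_arm(
  steps=[
    [0,0,0.7,0,-0.002,0,0],
    [0,0,0.7,0,-0.002,0,0],
    [0,0,0,0,0,0,0],
  ],
)

```text
clock: 22.0
eef_pos: [468.8, -131.4, 238.8]
tool_rot: [3.142, -0.0, -3.003]
force: [0.2, -0.4, 0.4]
width: 0.4
gripper_force: 0.1
```

```bash
python3 st.py; python3 f.py 5 10
```

```text
clock 22.0
qpos [ 0.847  0.524 -0.926  1.934  0.518  0.941  1.376]
eef_pos [ 468.823 -131.421  238.823]
tool_rot [ 3.142 -0.    -3.003]
force [ 0.162 -0.397  0.367]
torque [-0.02   0.037  0.008]
width 0.393
gripper_force 0.094
scene eye 0.45 [ 632.6 -129.4   75.8]
scene door top 44 258.2 [ 468.2 -137.6] [95.3 24.4] 9.3
top door top 19 258.9 [ 521.  -142.1] [196.7   7.3] 8.23
```

Call:
move_arm(
  steps=[
    [0,0,0.5,0,-0.0015,0,0],
    [0,0,0.5,0,-0.0015,0,0],
    [0,0,0.5,0,-0.0015,0,0],
    [0,0,0,0,0,0,0],
  ],
)

```text
clock: 22.7
eef_pos: [468.9, -135.8, 238.9]
tool_rot: [3.141, 0.0, -2.977]
force: [0.3, 1.0, 0.4]
width: 0.1
gripper_force: 0.1
```

Call:
move_arm(
  steps=[
    [0,0,0.5,0.0001,-0.0015,0,0],
    [0,0,0,0,0,0,0],
  ],
)

```text
clock: 22.9
eef_pos: [468.9, -136.4, 239.0]
tool_rot: [3.141, -0.0, -2.967]
force: [-0.6, 3.3, 1.4]
width: -0.1
gripper_force: 1.3
```

Call:
move_arm(
  steps=[
    [0,0,0.5,0.0001,-0.0015,0,0],
    [0,0,0,0,0,0,0],
  ],
)

```text
clock: 23.1
eef_pos: [468.8, -136.7, 239.1]
tool_rot: [3.139, -0.0, -2.958]
force: [-2.8, 5.3, 2.5]
width: -0.1
gripper_force: 2.7
```

```bash
python3 st.py; python3 f.py 6 10
```

```text
clock 23.1
qpos [ 0.865  0.531 -0.94   1.93   0.525  0.949  1.426]
eef_pos [ 468.766 -136.749  239.069]
tool_rot [ 3.139 -0.    -2.958]
force [-2.815  5.306  2.494]
torque [0.962 0.347 0.007]
width -0.087
gripper_force 2.737
scene eye 0.49 [ 635.4 -131.2   74.1]
scene door top 16 257.9 [ 479.6 -137.9] [ 4. 19.] 1.84
top door top 25 259.0 [ 521.2 -145.1] [198.5   6.2] 10.05
```

Force rose to about 6 N: stopped, probably on the buffers. I'll back straight away and check the angle.

Call:
move_arm(
  steps=[
    [0,0,0,-0.0005,0.003,0,0],
    [0,0,0,-0.002,0.01,0,0],
    [0,0,0,-0.006,0.03,0,0],
    [0,0,0,-0.01,0.04,0.02,0],
    [0,0,0,-0.01,0.03,0.04,0],
  ],
)

```text
clock: 23.9
eef_pos: [438.4, -24.3, 297.0]
tool_rot: [3.14, -0.005, -2.958]
force: [1.2, -1.4, 0.1]
width: 0.2
gripper_force: 0.0
```

Call:
move_arm(
  steps=[
    [0,0,0,-0.02,0.04,0,0],
    [0,0,0,-0.02,0.04,0,0],
    [0,0,0,-0.02,0.04,0,0],
    [0,0,0,0,0.04,0,0],
    [0,0,0,0,0,0,0],
  ],
)

```text
clock: 24.4
eef_pos: [379.9, 140.0, 299.2]
tool_rot: [3.139, 0.004, -2.949]
force: [-0.4, -0.4, -0.9]
width: 0.1
gripper_force: 0.0
```

```bash
python3 st.py; python3 f.py 7 10; cat > k.py <<'E'
from h import *
ca=np.radians(-77.8); CX=np.array([np.cos(ca),np.sin(ca)]); CY=np.array([-CX[1],CX[0]]); O=np.array([543.3,-227.5])
for n in ["scene","top"]:
    im,d=eyes.get_image(n); W=cloud(n,d); L=np.dstack([(W[...,:2]-O)@CX,(W[...,:2]-O)@CY,W[...,2]])
    Q=L[(L[...,2]>45)&(L[...,2]<250)&(L[...,0]<-72)&(L[...,0]>-110)&(abs(L[...,1])<100)]
    print(n,len(Q))
    for y0 in range(-90,100,20):
        q=Q[abs(Q[:,1]-y0)<10]
        if len(q)>3: print(y0,len(q),np.percentile(q[:,0],[5,25,50]).round(1))
E
python3 k.py
```

```text
clock 24.4
qpos [ 0.419  0.318 -1.075  2.036  0.339  0.973  0.935]
eef_pos [379.855 140.03  299.201]
tool_rot [ 3.139  0.004 -2.949]
force [-0.428 -0.367 -0.943]
torque [-0.02  -0.035  0.041]
width 0.057
gripper_force 0.0
scene eye 0.42 [ 637.  -129.    73.8]
scene door top 14 257.9 [ 454.3 -152.2] [62.  3.] 10.66
top eye 0.88 [ 636.  -123.8   79.3]
top grip 0.72 [ 524.6 -148.4  264.1]
top door top 309 259.3 [ 520.9 -146.1] [197.8  14.9] 10.8
scene 42
90 42 [-86.8 -82.9 -79.9]
top 470
-90 65 [-108.   -96.7  -94.2]
-70 37 [-104.4  -93.5  -93.1]
-50 46 [-92.7 -91.8 -88.4]
-30 45 [-91.9 -90.4 -86.9]
-10 48 [-90.7 -89.5 -86.7]
10 42 [-89.9 -88.7 -85.1]
30 43 [-88.9 -87.8 -84.5]
50 47 [-88.1 -87.  -83.6]
70 60 [-88.4 -87.1 -86.4]
90 37 [-87.5 -86.8 -85.9]
```

View pics/f7.png

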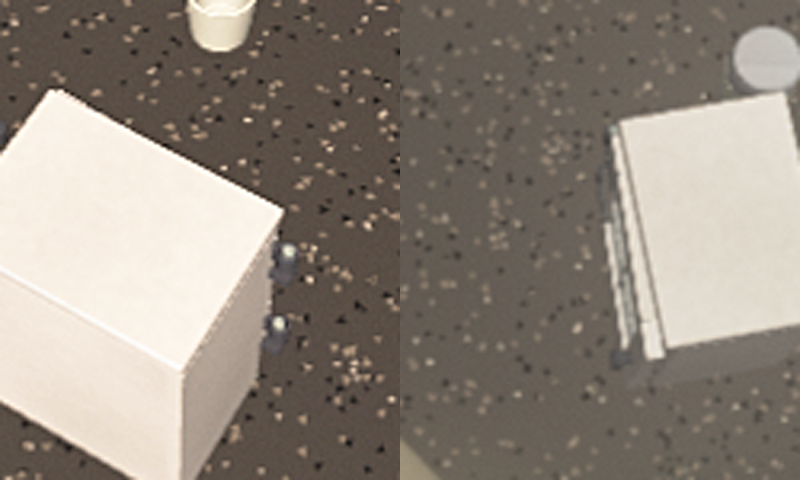

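The door stands about 0.03 rad from fully shut; the finger knuckles probably met the overhanging top board. I'll push the last few mm with the fingers tilted, tips leading.

Call:
move_arm(
  steps=[
    [-8.1,-1.75,0,0,0,0,0],
    [-8.1,-1.75,0,0,0,0,0],
    [-8.1,-1.75,0,0.0133,-0.035,-0.008,0],
    [0,0,0,0.0133,-0.04,-0.01,0],
    [0,0,0,0.0133,-0.04,-0.01,0],
  ],
)

```text
clock: 25.3
eef_pos: [421.2, 20.0, 269.4]
tool_rot: [-2.709, 0.012, -2.95]
force: [1.3, -0.5, -0.2]
width: 0.1
gripper_force: 0.0
```

Call:
move_arm(
  steps=[
    [0,0,0,0.0133,-0.04,-0.01,0],
    [0,0,0,0.0133,-0.04,-0.01,0],
    [0,0,0,0.0133,-0.035,-0.008,0],
    [0,0,0,0,0,0,0],
  ],
)

```text
clock: 25.7
eef_pos: [459.6, -102.6, 241.0]
tool_rot: [-2.706, 0.009, -2.967]
force: [-1.1, 0.1, 0.4]
width: -0.1
gripper_force: 0.0
```

```bash
python3 st.py
```

```text
clock 25.7
qpos [ 0.386  0.443 -0.753  2.105  0.908  1.008  0.792]
eef_pos [ 459.559 -102.632  240.97 ]
tool_rot [-2.706  0.009 -2.967]
force [-1.056  0.147  0.388]
torque [ 0.486  0.116 -0.039]
width -0.054
gripper_force 0.0
```

Call:
move_arm(
  steps=[
    [0,0,0,0.002,-0.01,0,0],
    [0,0,0,0.002,-0.01,0,0],
    [0,0,0,0.0005,-0.003,0,0],
    [0,0,0,0.0005,-0.003,0,0],
    [0,0,0,0,0,0,0],
  ],
)

```text
clock: 26.2
eef_pos: [465.6, -122.0, 242.3]
tool_rot: [-2.708, 0.013, -2.956]
force: [-0.3, 0.3, 0.1]
width: -0.1
gripper_force: 0.0
```

Call:
move_arm(
  steps=[
    [0,0,0,0.0005,-0.0025,0,0],
    [0,0,0,0.0005,-0.0025,0,0],
    [0,0,0,0,0,0,0],
  ],
)

```text
clock: 26.5
eef_pos: [466.6, -127.3, 242.1]
tool_rot: [-2.708, 0.013, -2.957]
force: [0.3, -0.3, -0.6]
width: 0.3
gripper_force: 0.0
```

Call:
move_arm(
  steps=[
    [0,0,0,0.0004,-0.002,0,0],
    [0,0,0,0.0004,-0.002,0,0],
    [0,0,0,0,0,0,0],
  ],
)

```text
clock: 26.8
eef_pos: [467.3, -131.5, 242.1]
tool_rot: [-2.708, 0.013, -2.957]
force: [-0.2, 0.3, -0.1]
width: -0.1
gripper_force: 0.0
```

```bash
python3 st.py
```

```text
clock 26.8
qpos [ 0.448  0.443 -0.743  2.095  0.929  0.98   0.859]
eef_pos [ 467.309 -131.466  242.107]
tool_rot [-2.708  0.013 -2.957]
force [-0.19   0.333 -0.097]
torque [ 0.381  0.061 -0.01 ]
width -0.063
gripper_force 0.0
```

Call:
move_arm(
  steps=[
    [0,0,0,0.0004,-0.002,0,0],
    [0,0,0,0.0004,-0.002,0,0],
    [0,0,0,0,0,0,0],
  ],
)

```text
clock: 27.1
eef_pos: [468.1, -135.5, 242.1]
tool_rot: [-2.708, 0.013, -2.957]
force: [0.4, -0.3, 0.1]
width: 0.1
gripper_force: 0.0
```

Call:
move_arm(
  steps=[
    [0,0,0,0.0003,-0.0015,0,0],
    [0,0,0,0.0003,-0.0015,0,0],
    [0,0,0,0,0,0,0],
  ],
)

```text
clock: 27.4
eef_pos: [468.7, -138.4, 242.1]
tool_rot: [-2.708, 0.013, -2.957]
force: [0.4, -1.0, -0.6]
width: -0.3
gripper_force: 0.0
```

```bash
python3 st.py
```

```text
clock 27.4
qpos [ 0.461  0.444 -0.74   2.092  0.933  0.975  0.872]
eef_pos [ 468.739 -138.385  242.131]
tool_rot [-2.708  0.013 -2.957]
force [ 0.397 -1.022 -0.623]
torque [ 0.438  0.12  -0.035]
width -0.338
gripper_force 0.0
```

Call:
move_arm(
  steps=[
    [0,0,0,0.0003,-0.0015,0,0],
    [0,0,0,0.0003,-0.0015,0,0],
    [0,0,0,0,0,0,0],
  ],
)

```text
clock: 27.7
eef_pos: [469.3, -141.3, 242.1]
tool_rot: [-2.708, 0.013, -2.957]
force: [0.1, -0.3, -0.5]
width: -0.1
gripper_force: 0.0
```

Call:
move_arm(
  steps=[
    [0,0,0,0.0003,-0.0015,0,0],
    [0,0,0,0.0003,-0.0015,0,0],
    [0,0,0,0,0,0,0],
  ],
)

```text
clock: 28.0
eef_pos: [469.9, -144.4, 242.1]
tool_rot: [-2.708, 0.013, -2.957]
force: [-0.3, 0.3, -0.4]
width: -0.2
gripper_force: 0.1
```

```bash
python3 st.py
```

```text
clock 28.0
qpos [ 0.473  0.445 -0.737  2.09   0.937  0.97   0.884]
eef_pos [ 469.939 -144.383  242.133]
tool_rot [-2.708  0.013 -2.957]
force [-0.302  0.324 -0.368]
torque [0.456 0.113 0.009]
width -0.188
gripper_force 0.076
```

Call:
move_arm(
  steps=[
    [0,0,0,0.0002,-0.001,0,0],
    [0,0,0,0.0002,-0.001,0,0],
    [0,0,0,0,0,0,0],
  ],
)

```text
clock: 28.3
eef_pos: [470.3, -146.3, 242.1]
tool_rot: [-2.708, 0.013, -2.957]
force: [0.3, 0.2, -0.7]
width: 0.2
gripper_force: 0.1
```

Call:
move_arm(
  steps=[
    [0,0,0,0.0002,-0.001,0,0],
    [0,0,0,0.0002,-0.001,0,0],
    [0,0,0,0,0,0,0],
  ],
)

```text
clock: 28.6
eef_pos: [470.6, -147.5, 242.1]
tool_rot: [-2.709, 0.013, -2.956]
force: [-1.4, 2.8, 2.1]
width: -0.2
gripper_force: 1.6
```

```bash
python3 st.py
```

```text
clock 28.6
qpos [ 0.48   0.445 -0.736  2.088  0.938  0.967  0.892]
eef_pos [ 470.618 -147.474  242.074]
tool_rot [-2.709  0.013 -2.956]
force [-1.372  2.832  2.15 ]
torque [ 0.838  0.342 -0.1  ]
width -0.249
gripper_force 1.648
```

Call:
move_arm(
  steps=[
    [0,0,0,0.0002,-0.001,0,0],
    [0,0,0,0,0,0,0],
  ],
)

```text
clock: 28.8
eef_pos: [470.7, -147.6, 242.1]
tool_rot: [-2.71, 0.013, -2.955]
force: [-3.7, 6.6, 3.0]
width: -0.3
gripper_force: 3.4
```

Call:
move_arm(
  steps=[
    [0,0,0,-0.0004,0.002,0,0],
    [0,0,0,-0.002,0.01,0,0],
    [0,0,0,-0.008,0.04,0,0],
    [0,0,0,-0.0133,0.04,0.01,0],
    [0,0,0,-0.0133,0.04,0.01,0],
  ],
)

```text
clock: 29.3
eef_pos: [433.3, -15.8, 262.3]
tool_rot: [-2.708, 0.013, -2.957]
force: [1.9, 1.4, 0.5]
width: 0.0
gripper_force: 0.0
```

Call:
move_arm(
  steps=[
    [0,0,0,-0.0133,0.04,0.01,0],
    [0,0,0,-0.0133,0.04,0.01,0],
    [0,0,0,-0.0133,0.04,0.01,0],
    [0,0,0,0,0.03,0,0],
    [0,0,0,0,0,0,0],
  ],
)

```text
clock: 29.8
eef_pos: [394.1, 138.0, 292.4]
tool_rot: [-2.712, 0.015, -2.95]
force: [0.1, -1.0, -0.8]
width: 0.2
gripper_force: 0.0
```

```bash
python3 st.py; python3 f.py 8 10; python3 k.py
```

```text
clock 29.8
qpos [-0.078  0.429 -0.89   1.977  0.668  1.295  0.465]
eef_pos [394.057 138.03  292.406]
tool_rot [-2.712  0.015 -2.95 ]
force [ 0.102 -1.013 -0.777]
torque [0.395 0.094 0.077]
width 0.198
gripper_force 0.0
scene eye 0.65 [ 633.5 -129.4   73.3]
top eye 0.63 [ 633.2 -121.5   77.8]
top grip 0.81 [ 526.2 -152.2  263.2]
top door top 213 259.0 [ 520.9 -147.9] [197.1  12.3] 13.44
scene 40
90 40 [-84.3 -82.3 -79.4]
top 521
-90 78 [-106.5  -97.5  -87.6]
-70 38 [-101.5  -87.3  -86.9]
-50 52 [-87.4 -86.3 -82.7]
-30 49 [-86.8 -86.  -82. ]
-10 53 [-86.6 -85.7 -82.7]
10 45 [-86.4 -85.5 -81.7]
30 50 [-86.2 -84.9 -81.4]
50 53 [-86.1 -84.9 -81.6]
70 67 [-87.2 -85.8 -85.2]
90 36 [-86.6 -85.7 -85.1]
```

The front face now runs flat at -86 ± 1 mm across the whole width, so the door is shut. The eye is at z of about 75 and the arm is clear. Handing in.

```bash
python3 -c "
from cell import ctrl; print(ctrl.finish_job())"
```

```text
the job is handed in; nothing more can be done
None
```

The white glass door hangs on the cupboard's two pins with both eyes down. It is swung shut against its buffers with the arm clear, and the job was handed in at about 30 s; no verdict came back, and I took no final reading of the other things on the counter.

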